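# Lock the rover's battery hatch with the blade key

## Robot

A 6-joint arm with a two-finger parallel gripper is mounted at the origin on the work surface. World frame = base frame: x ahead of the robot, y to its left, z up, the work surface at z = 0. Lengths are in m, angles in rad, forces in N, time in s.
With the tool pointing down it reaches from about 0.3 to 0.875 m from the base axis. Payload 6.4 kg.
Tool frame: the origin (TCP) lies midway between the tips of the shut fingers; the grasp point (between the pads) lies 19 mm behind it; z points along the fingers, y is the line along which they close (so a half turn about z gives the same grasp; the last joint's range is limited). The gripper opens to 85 mm and grips with 20 to 120 N. Pads are 22 mm wide; open, the fingers measure 114 mm over their backs; the gripper's body (76 mm by 85 mm) begins 54 mm behind the grasp point. The pads swing forward as they close: fully open they stand 13 mm farther back than shut.
Start: joints at [-1.39, 0.181, 1.607, -0, 1.354, -0.206], TCP at [0.217, -0.533, 0.231] pointing down, gripper open.
Joint ranges: [-2.99, 2.99], [-0.89, 2.07], [0.3, 2.58], [-1.14, 4.28], [0, 2.63], [-3.12, 3.12]. Speed limits (rad/s): [2.57, 2.57, 3.01, 3.14, 3.14, 3.14].

## Interface

Orientations are given as a unit quaternion [w, x, y, z].
In Python, from bench import ctrl gives the robot as it stands. The module is installed in compiled form; this text tells all that it offers.
- The arm moves only by the tool move_arm, never from a script. Its argument "plan" is one flat list of numbers, 6 for each row, row after row: the shift along the world's x, y, z in units of 50 mm (1.0 is 50 mm), then the turn, a rotation vector about the world's x, y, z in rad. A call has 1 to 10 rows; each row is the pose to reach, as a shift and turn from the pose commanded when the call began; what a row does not reach only later rows make up. A row lasts 1/8 s, in which the tool goes at most 62.5 mm and 10.7 degrees, less where a joint would pass 70% of its speed; a pose out of reach is approached as far as the arm can. A call with a gripper value outside its range is refused whole. "grip" is the finger opening in mm, from 0 to 85.4, set as the call begins (left out, the last holds). The fingers move at their own pace and stop on an object; the grip force is fixed at half the most. Time passes only in rows, so rows that repeat a pose let the fingers close. It gives the time, the measured TCP pose, the force, the opening and the grip force at its end, in the units of the state.
- ctrl.get_obs(): the state, without advancing time (a new reading comes with each control period).
- ctrl.camera(name): name is "scene" or "top"; returns a dict with "pixels" (400x640x3 uint8, red, green, blue), "fx", "fy", "cx", "cy" (pixels), "dist_coeffs" ([k1, k2, p1, p2, k3] as OpenCV has them; the pictures are not rectified), "origin" and "attitude" of the camera in the world. Camera axes: x right, y down, z forward; pixel columns grow to the right and rows downward; lengths in m; the calibration is good to about 2 mm. A picture is of the moment at which its call begins. There is no depth.
- ctrl.hand_in(): hands the job in; it is judged then, once.
The state is a dict: "time_s": time; "q": joint angles; "dq": joint speeds; "joint_efforts": joint torques, N m; "eef_pos": TCP position; "eef_rot": TCP orientation; "wrist_force": force on the tool from outside, world axes, zero at the start; "torque": the same for the moment, N m; "opening": opening from 0.0 (shut) to 1.0 (fully open); "grasp_force": force on a finger pad.
Only numpy, scipy, OpenCV 4.12 (cv2) and the standard library are available. Lean on these libraries where they do the work, as an engineer would, in place of code of your own. Each camera call takes 0.05 s, during which the arm holds its last target. There are 200 camera calls.

## Task

Take the blue blade key out of its stand, put its blade into the slot of the brass cam lock on the little rover's battery hatch and turn the lock clockwise, about a quarter turn, until its orange nose has pushed the sprung steel stop post back and you feel it seat firmly; the post is adjustable, so go by feel, do not force it once it is seated, and leave it seated. Then put the key back upright and fully home in its stand. Turn the lock with the key only, not with the gripper, and leave the other things on the table where they are.

Things in the scene. Friction and masses are not known exactly. Their poses are not given: they have to be found in the camera images.
- rover: robot car fixed to the table, 210 mm long (its x), 170 mm wide over its wheels; plywood deck, top 66 mm above the table, black tyres, yellow hubs. Origin on the table under its centre; +x is its front (two round sensor eyes), z up. The grey battery hatch is on the deck's -y side, top at 72 mm. The lock's axis is at (0, 22) mm in its frame
- cam: brass lock, 28 mm across; turns about its z (up), clockwise from above to lock; friction 0.08 N m, stays put. Slot across its top 6 mm wide, 7 mm deep, open-ended. Origin: middle of slot floor, 82 mm above the table (head top 89). x runs along the slot to the orange nose, a bar below the head out to 25 mm. Nose starts roughly to rover +x, seated roughly to rover -y: a 90 degree turn, 27 more or less
- hatch: grey battery hatch plate, 100 x 60 x 6 mm, fixed on the deck, origin at the centre of its underside, axes as the rover. It carries the steel stop post (8 mm across, 19 mm to the rover's -y side of the lock axis), clamped at an unmeasured place on a 10 mm track along x. The nose meets the post, pushes it 2 mm against a 1 to 3 N spring, then it stops dead: seated (6 to 20 N on the post is firm enough). Friction keeps it there
- stand: grey plastic stand block, fixed to the table, 70 (x) x 56 (y) x 34 mm tall, origin at the centre of its underside. In the middle of its top is an upright pocket with a chamfered mouth, 24 mm (along x) x 8 mm (along y), 22 mm deep
- key_grip (a point): centre of the key's handle. The key (about 90 g) stands upright in the stand, blade down: blue handle block 36 mm (x) x 16 mm (y, the faces to grip) x 52 mm tall; under it a round steel collar 28 mm across, 6 mm thick, resting on the stand's top; under that a flat blade 20 mm wide (x), 4 mm thick (y), 18 mm long. Blade end 50 mm below this point; z up
- key_tip (a point): centre of the end of the key's blade, axes as key_grip. In the stand at home it is 16 mm above the stand's underside, on the stand's vertical axis
- motor: bystander: loose yellow gear motor, 78 x 22 x 20 mm, origin under its gearbox
- wheel: bystander: loose spare wheel lying flat, 65 mm across, 26 mm thick, origin at the centre of its underside
- pliers: bystander: loose pliers with blue handles, about 150 mm long, 13 mm thick, lying flat, origin near the joint
- carton: bystander: loose white and red carton, 70 x 100 x 35 mm, origin at the centre of its underside
- earcase: bystander: loose white earphone case, 55 x 45 x 24 mm, origin at the centre of its underside
- standoff: bystander: loose brass spacer standing upright, 14 mm across, 30 mm tall, origin at the centre of its underside
There are look-alikes about, which are no part of the job. Leave any red look-alike of the part that bears key_grip alone.

How it is judged:
On the way, in this order (a step that is already met when the one before it is completed fails the run):
1. the key is lifted out of its stand (z of key_tip in the frame of stand above 0.045 m), for 0.1 s.
2. the blade is in the lock's slot, at least 3 mm deep (horizontal distance between key_tip and cam below 0.006 m and z of key_tip in the frame of cam below 0.004 m and angle between the x axis of key_tip and the x axis of cam, either way round below 0.2 rad), for 0.1 s.
3. with the blade in the slot, the nose is turned until it seats: it bears on the stop post with at least 6 N (the spring alone gives at most 3 N) (contact force between cam and hatch above 6 N and horizontal distance between key_tip and cam below 0.006 m and z of key_tip in the frame of cam below 0.004 m), for 0.05 s.
At the end, for the whole second after the job is handed in: the nose still holds the sprung stop post back (bears on it with over 1.8 N, 1 mm or more of its 2 mm), and the key, released, is back in its stand: blade end within 4 mm of the stand's axis, within 2.5 mm of its resting height, upright within 0.08 rad (contact force between cam and hatch above 1.8 N and horizontal distance between key_tip and stand below 0.004 m and z of key_tip in the frame of stand below 0.0185 m and angle between key_tip's own z axis and vertical below 0.08 rad); the robot touches nothing.
It fails at once if the nose is forced against the stop post with more than 20 N (contact force between cam and hatch above 20 N).
It fails at once if the lock is loaded with more than 90 N in all (key and stop together) (contact force between cam and anything else above 90 N).
It fails at once if the gripper or arm itself pushes the lock (contact force between any of the fingers, the arm and cam above 1 N).
It fails at once if another thing on the table is shifted by more than 25 mm (distance of any of motor, wheel, pliers, carton, earcase, standoff from where it was at the start of the episode above 0.025 m).
It also fails if it takes over 72 s, if anything falls off the work surface, if the arm or the gripper's body presses on something with over 40 N, if the wrist force passes 120 N, or if a joint passes its speed limit or range.

## Working session

There is one attempt and no reset: what is moved stays moved. The work goes in short steps, Python scripts to look and compute and a tool call to move; the robot and the scene stay as the last step left them, time stands still between calls to the robot, and variables do not carry over. Pictures are saved under pics/ and viewed, at most 10 in all, crops included, and the job is handed in when it is done.

Besides the shell and the picture viewer there is one more tool, called as name(argument=value, ...), one argument or row to a line, values as JSON. move_arm: Moves the arm, as the interface text tells. Its arguments: {"type":"object","properties":{"plan":{"type":"array"},"grip":{"type":"number"}},"required":["plan"]}

```bash
mkdir -p pics
cat > h.py <<'E'
import numpy as np, cv2
from bench import ctrl
from scipy.spatial.transform import Rotation as R
def cam(n):
    c=ctrl.camera(n); K=np.array([[c['fx'],0,c['cx']],[0,c['fy'],c['cy']],[0,0,1.]])
    a=np.array(c['attitude'],float)
    Rm=a if a.shape==(3,3) else R.from_quat(a[[1,2,3,0]]).as_matrix()
    return c['pixels'],K,np.array(c['dist_coeffs'],float),np.array(c['origin']),Rm
def px2w(C,uv,z):
    _,K,d,o,Rm=C
    p=cv2.undistortPoints(np.array(uv,float).reshape(-1,1,2),K,d).reshape(-1,2)
    r=np.c_[p,np.ones(len(p))]@Rm.T
    return o+r*((np.atleast_1d(z)-o[2])/r[:,2])[:,None]
def w2px(C,P):
    _,K,d,o,Rm=C
    return cv2.projectPoints((np.array(P,float).reshape(-1,3)-o)@Rm,np.zeros(3),np.zeros(3),K,d)[0].reshape(-1,2)
def save(C,n,box=None,s=1):
    im=C[0]
    if box: im=im[box[1]:box[3],box[0]:box[2]]
    cv2.imwrite('pics/'+n,cv2.cvtColor(cv2.resize(im,None,fx=s,fy=s,interpolation=cv2.INTER_CUBIC),cv2.COLOR_RGB2BGR))
E
python3 - <<'E'
from h import *
for n in('top','scene'):
    C=cam(n); save(C,n+'0.png'); print(n,C[3],C[4].round(3).tolist(),C[1][0,0])
    np.save('pics/'+n+'0.npy',C[0])
print(ctrl.get_obs())
E
```

```text
top [ 0.39931455 -0.0215978   1.07428216] [[0.005, -0.985, 0.171], [-1.0, -0.006, -0.005], [0.006, -0.171, -0.985]] 419.7758060830812
scene [ 1.25639993 -0.1384303   1.02176724] [[0.158, 0.791, -0.591], [0.987, -0.128, 0.093], [-0.003, -0.598, -0.801]] 435.94091830060427
{'time_s': 0.1, 'q': array([-1.39028187e+00,  1.81467065e-01,  1.60784442e+00, -3.87460186e-05,
        1.35380754e+00, -2.06254364e-01]), 'dq': array([-0.00056664, -0.00186434, -0.00080216,  0.00048181,  0.00080172,
        0.0009637 ]), 'joint_efforts': array([ 3.00811989e-04, -4.45873797e+01, -3.52236664e+01, -3.12986895e-04,
        4.14110589e-03, -3.02881824e-05]), 'eef_pos': array([ 0.21683183, -0.53204295,  0.2305048 ]), 'eef_rot': array([-7.63365960e-04,  9.81358346e-01,  1.92185361e-01, -9.09206495e-06]), 'wrist_force': array([ 0.13499322,  0.15253617, -0.06117524]), 'torque': array([-0.03422282,  0.00482806, -0.00195231]), 'grasp_force': 0.0, 'opening': 0.9997470077984708}
```

View pics/top0.png

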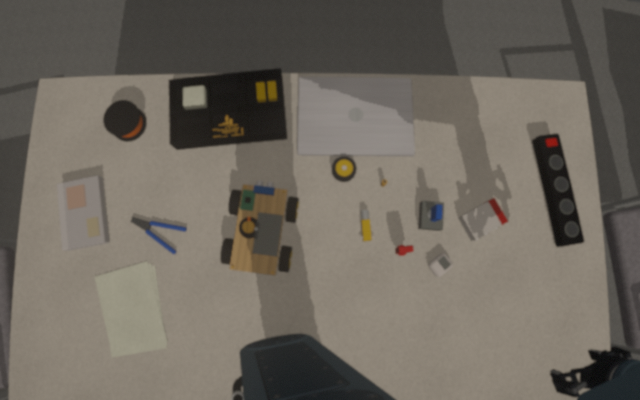

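View pics/scene0.png

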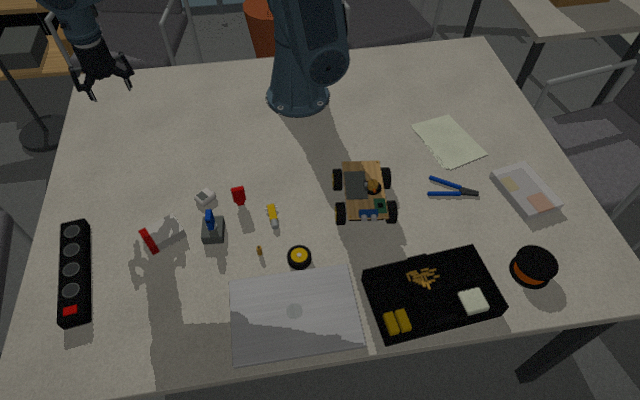

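Candidates: the blue handle in the grey stand at top (437,212) / scene (209,218) fits the key. The red block at top (404,250) / scene (238,195) is the look-alike. The red-handled thing at top (497,210) and the blue pliers at (160,230) are not it. I'll check in close crops.

Run:
```python
from h import *
t=np.load('pics/top0.npy'); s=np.load('pics/scene0.npy')
f=lambda im,b,k:cv2.resize(im[b[1]:b[3],b[0]:b[2]],None,fx=k,fy=k,interpolation=cv2.INTER_CUBIC)
a=f(t,(400,190,460,240),6); b=f(s,(185,190,245,250),6)[:300]
c=f(t,(215,175,305,280),4)
d=f(s,(325,150,405,230),5)
W=np.zeros((600,800,3),np.uint8)
W[:300,:360]=a; W[300:600,:360]=b
W[:400,360:760]=0
np.clip
cv2.imwrite('pics/k.png',W[:,:360,::-1])
V=np.zeros((420,780,3),np.uint8); V[:420,:360]=c; V[:400,370:770]=d
V=np.clip(V*1.5,0,255).astype(np.uint8)
cv2.imwrite('pics/r.png',V[:,:,::-1])
```

```text
(no output)
```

View pics/k.png

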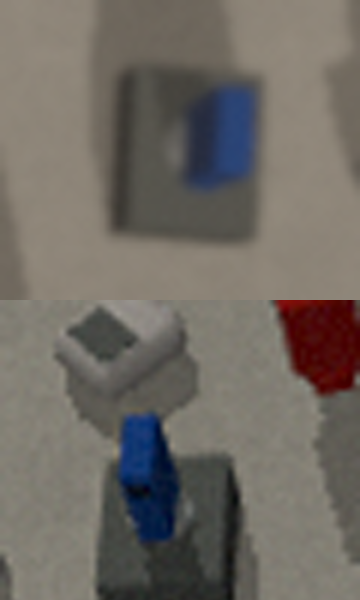

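View pics/r.png

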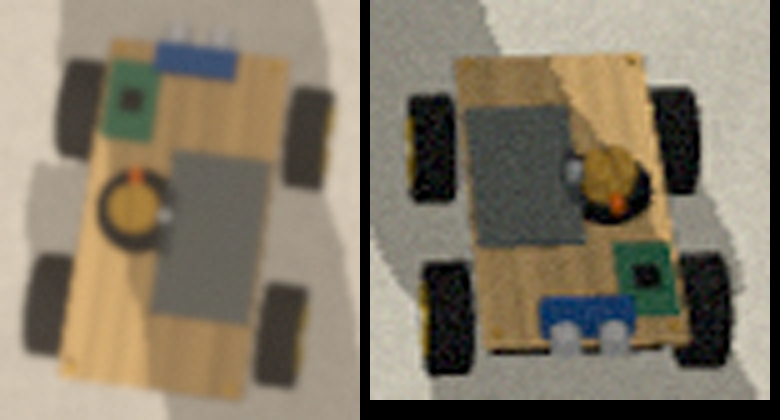

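The crops confirm it: the blue handle stands in the grey stand, top face near top px (439.5,212). The rover crop shows the brass lock head at about (248.5,227.3) with its orange nose toward image-up (front), and the post to its right at about (256,228). Next I fit the poses.

```bash
cat > fit.py <<'E'
from h import *
from scipy.optimize import minimize
def box(x,y,a,lx,ly,z0,z1):
    c,s=np.cos(a),np.sin(a)
    return [[x+c*u-s*v,y+s*u+c*v,z] for u in(-lx/2,lx/2) for v in(-ly/2,ly/2) for z in(z0,z1)]
def render(C,P,b,k=8):
    h=cv2.convexHull(w2px(C,P).astype(np.float32))[:,0]
    m=np.zeros(((b[3]-b[1])*k,(b[2]-b[0])*k),np.float32)
    cv2.fillPoly(m,[np.round(((h-[b[0],b[1]]+.5)*k-.5)*16).astype(np.int32)],1,shift=4)
    return cv2.GaussianBlur(cv2.resize(m,None,fx=1/k,fy=1/k,interpolation=cv2.INTER_AREA),(0,0),.6)
def blue(im,b):
    q=im[b[1]:b[3],b[0]:b[2]].astype(float); v=q[...,2]-q[...,0]
    return np.clip((v-0)/np.percentile(v,98),0,1)
def fit(f,x0,st):
    best=None
    for s in(1,-1,.3):
        r=minimize(f,x0,method='Nelder-Mead',options=dict(initial_simplex=[x0]+[np.array(x0)+np.eye(len(x0))[i]*st[i]*s for i in range(len(x0))],xatol=1e-5,fatol=1e-6))
        if best is None or r.fun<best.fun: best=r
    return best
E
python3 - <<'E'
from fit import *
Ct,Cs=cam('top'),cam('scene')
T=(Ct,(428,196,450,228)); S=(Cs,(198,203,222,236))
x0=px2w(Ct,[[439.5,212.2]],.092)[0]; print('top guess',x0, 'scene',px2w(Cs,[[208.5,212]],.092)[0])
for v in([T],[S],[T,S]):
    f=lambda p:sum(((render(C,box(*p,.036,.016,.04,.092),b)-blue(C[0],b))**2).sum() for C,b in v)
    r=fit(f,[x0[0],x0[1],0.],[.004,.004,.15]); print(r.x.round(4),r.fun)
st=[(400+x/6,190+y/6) for x,y in[(126,68),(262,75),(252,240),(115,232)]]
P=px2w(Ct,st,.034);print('stand',P.mean(0),np.linalg.norm(np.diff(P,axis=0),axis=1))
dk=px2w(Ct,[(215+x/4,175+y/4) for x,y in[(110,38),(288,60),(242,398),(58,375)]],.066)
print('deck',dk.round(4).tolist(),dk.mean(0))
e=dk[0]+dk[1]-dk[2]-dk[3]; ya=np.arctan2(e[1],e[0]); print('yaw',ya,'lock exp',dk.mean(0)[:2]+.022*np.array([-np.sin(ya),np.cos(ya)]))
print('head top',px2w(Ct,[(248.5,227.3)],.089),'scene',px2w(Cs,[(325+240/5,150+172/5)],.089))
for C,b in((Ct,(240,212,258,228)),(Cs,(365,183,385,197))):
    q=C[0][b[1]:b[3],b[0]:b[2]].astype(float); w=np.clip(q[...,0]-1.6*q[...,1]-15,0,None); yy,xx=np.mgrid[b[1]:b[3],b[0]:b[2]]
    uv=[(xx*w).sum()/w.sum(),(yy*w).sum()/w.sum()]; print('orange',uv,w.sum(),px2w(C,[uv],.078))
E
```

```text
top guess [ 0.54575562 -0.31240823  0.092     ] scene [ 0.54359544 -0.30778351  0.092     ]
[ 0.5483 -0.3125 -0.1797] 44.223893303461125
[ 0.5482 -0.3109  0.0767] 26.320753617019598
[ 0.5484 -0.3115  0.0632] 75.43515653645747
stand [ 0.54575576 -0.30862888  0.034     ] [0.05855047 0.07061054 0.0583202 ]
deck [[0.6158, 0.1643, 0.066], [0.6026, 0.0543, 0.066], [0.3978, 0.0781, 0.066], [0.4102, 0.1886, 0.066]] [0.50662748 0.12132554 0.066     ]
yaw -0.11666749459135257 lock exp [0.50918835 0.14317599]
head top [[0.5076043  0.14206947 0.089     ]] scene [[0.51866503 0.14335995 0.089     ]]
orange [np.float64(248.0), np.float64(219.0)] 0.5999999999999943 [[0.52879849 0.14574551 0.078     ]]
orange [np.float64(373.88607594936707), np.float64(190.31856540084385)] 94.79999999999995 [[0.53112848 0.14403783 0.078     ]]
```

Run:
```python
from fit import *
out=[]
for n,b in(('top',(238,213,266,241)),('scene',(360,174,388,202))):
    Cs=[cam(n) for _ in range(8)]; im=np.mean([C[0] for C in Cs],0)
    np.save(f'pics/{n}avg.npy',im)
    q=im[b[1]:b[3],b[0]:b[2]]; q=np.clip((q-q.min())/(np.percentile(q,99)-q.min()),0,1)*255
    out.append(cv2.resize(q.astype(np.uint8),(392,392),interpolation=cv2.INTER_CUBIC))
cv2.imwrite('pics/lock.png',np.hstack(out)[:,:,::-1])
```

```text
(no output)
```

View pics/lock.png

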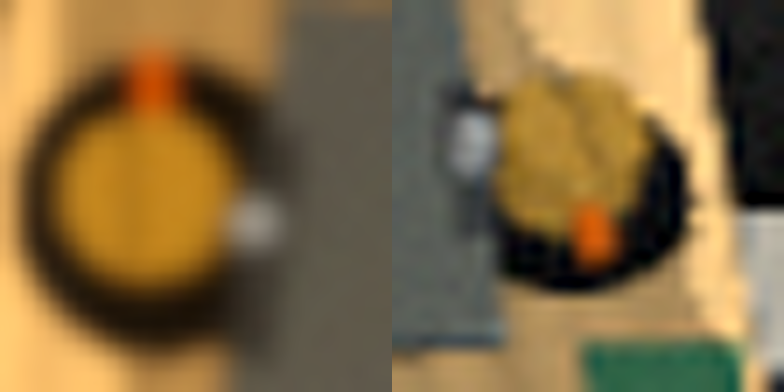

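move_arm(
  plan=[2, 1.5, 0, 0, 0, 0.19, 3, 2.5, 0, 0, 0, 0.37, 4, 3.2, 0, 0, 0, 0.55, 5, 3.8, 0, 0, 0, 0.73, 5.8, 4.2, 0, 0, 0, 0.91, 6.6, 4.4, 0, 0, 0, 1.09, 6.6, 4.4, 0, 0, 0, 1.27, 6.6, 4.4, 0, 0, 0, 1.45, 6.6, 4.4, 0, 0, 0, 1.6, 6.6, 4.4, 0, 0, 0, 1.7],
  grip=60,
)

```text
time_s: 2.25
eef_pos: [0.547, -0.3123, 0.2311]
eef_rot: [-0.0, 0.501, 0.865, 0.0]
wrist_force: [0.1, 0.1, -0.3]
opening: 0.704
grasp_force: 0.0
```

The crop shows the brass head with the orange nose at about px (248.4,218.2) in top and (374.0,190.4) in scene, and the post at (256,228.5) in top. I'll fit the head and triangulate the nose.

Run:
```python
from fit import *
Ct,Cs=cam('top'),cam('scene')
A={ 'top':(Ct,np.load('pics/topavg.npy'),(238,213,258,236)), 'scene':(Cs,np.load('pics/sceneavg.npy'),(362,174,386,196))}
th=np.linspace(0,2*np.pi,48,endpoint=False)
def cyl(x,y): return [[x+.014*np.cos(t),y+.014*np.sin(t),z] for t in th for z in(.081,.089)]
def tgt(im,b):
    q=im[b[1]:b[3],b[0]:b[2]]; s=(q.max(2)-q.min(2))/np.maximum(q.max(2),1); o=q[...,0]>1.9*q[...,1]
    m=np.clip((s-.5)/.2,0,1); m[q.max(2)<60]=0; m[o]=0; return m
tot=[]
for n in A:
    C,im,b=A[n]; t=tgt(im,b); 
    if n=='top': print((t*9).astype(int)[::2])
    f=lambda p:((render(C,cyl(*p),b)-t)**2).sum()
    r=fit(f,[.508,.1425],[.004,.004]);print(n,r.x.round(4),r.fun,t.sum()); tot.append(f)
r=fit(lambda p:tot[0](p)*0+sum(((render(A[n][0],cyl(*p),A[n][2])-tgt(*A[n][1:]))**2).sum() for n in A),[.508,.1425],[.004,.004]);print('both',r.x.round(4),r.fun)
for n in A:
    C,im,b=A[n]; q=im[b[1]:b[3],b[0]:b[2]]; w=np.clip(q[...,0]/np.maximum(q[...,1],1)-1.7,0,.8); yy,xx=np.mgrid[b[1]:b[3],b[0]:b[2]]
    uv=[(xx*w).sum()/w.sum(),(yy*w).sum()/w.sum()]; P=px2w(C,[uv],.078)[0]; d=P[:2]-r.x; print(n,'nose',np.round(uv,2),P.round(4),'ang',np.arctan2(d[1],d[0]),'r',np.hypot(*d), 'z+4mm',px2w(C,[uv],.082)[0].round(4))
```

```text
[[0 0 0 0 0 0 0 0 0 0 0 0 0 0 0 0 0 0 0 0]
 [0 0 0 0 0 0 0 0 0 0 0 0 0 0 0 0 0 0 0 0]
 [0 0 0 0 0 0 0 0 0 3 7 7 3 0 0 0 0 0 0 0]
 [0 0 0 0 0 0 0 0 0 7 9 9 7 0 0 0 0 0 0 0]
 [0 0 0 0 0 0 0 1 3 5 7 7 6 3 0 0 0 0 0 0]
 [0 0 0 0 0 3 5 5 6 6 6 6 6 6 5 3 0 0 0 0]
 [0 0 0 0 2 5 5 6 6 5 5 6 6 6 6 5 2 0 0 0]
 [0 0 0 0 3 5 6 6 5 5 6 6 6 6 6 3 0 0 0 0]
 [0 0 0 0 0 4 5 6 5 5 6 6 6 6 5 0 0 0 0 0]
 [0 0 0 0 0 0 2 4 5 5 5 6 5 5 3 0 0 0 0 0]
 [0 0 0 0 0 0 0 0 0 0 0 0 0 0 0 0 0 0 0 0]
 [0 0 0 0 0 0 0 0 0 0 0 0 0 0 0 0 0 0 0 0]]
top [0.5114 0.1442] 21.88514732047489 88.27156500017962
scene [0.5148 0.1426] 9.712759332774667 91.37699507526204
both [0.5131 0.1435] 34.86221661240637
top nose [248.45 218.6 ] [0.5298 0.1447 0.078 ] ang 0.07036423497827757 r 0.016716245782065573 z+4mm [0.5292 0.144  0.082 ]
scene nose [374.09 190.93] [0.5333 0.1441 0.078 ] ang 0.028159152605349815 r 0.02025491673724226 z+4mm [0.5364 0.1429 0.082 ]
```

move_arm(
  plan=[0, 0.04, 0, 0, 0, 0.18, 0, 0.04, 0, 0, 0, 0.36, 0, 0.04, 0, 0, 0, 0.54, 0, 0.04, -0.2, 0, 0, 0.72, 0, 0.04, -0.6, 0, 0, 0.9, 0, 0.04, -1.2, 0, 0, 0.995, 0, 0.04, -1.8, 0, 0, 0.995, 0, 0.04, -2, 0, 0, 0.995],
  grip=50,
)

```text
time_s: 3.35
eef_pos: [0.5458, -0.3097, 0.1291]
eef_rot: [-0.001, 0.031, 1.0, 0.001]
wrist_force: [-0.1, 0.4, 0.2]
opening: 0.586
grasp_force: 0.0
```

Run:
```python
from fit import *
Ct,Cs=cam('top'),cam('scene')
P=px2w(Cs,[(360+163/14-.5,174+72/14-.5),(360+213/14-.5,174+165/14-.5)],.089); d=P[1]-P[0]; print('scene slit',P.round(4).tolist(),np.arctan2(d[1],d[0]))
im=np.load('pics/topavg.npy').sum(2)/3
print(im[218:236,240:258].round(0).astype(int))
im=np.load('pics/sceneavg.npy').sum(2)/3
print(im[176:194,364:382].round(0).astype(int))
```

```text
scene slit [[0.4974, 0.1432, 0.089], [0.5225, 0.1473, 0.089]] 0.16094849714495066
[[108 101  86  73  62  53  52  59  67  66  57  48  45  51  58  66  70  69]
 [105  95  75  59  48  42  45  57  66  65  56  44  37  39  44  51  58  63]
 [ 98  81  60  45  41  43  50  60  69  68  59  48  39  36  37  41  48  57]
 [ 85  64  48  46  51  57  61  67  73  74  68  59  49  41  37  38  44  54]
 [ 72  51  46  55  65  70  71  73  76  77  75  71  62  51  40  39  44  52]
 [ 61  47  51  63  73  77  75  75  77  79  79  77  71  60  47  41  44  49]
 [ 53  48  59  71  77  78  77  76  77  79  80  79  75  67  54  45  45  48]
 [ 48  50  63  75  79  79  77  76  78  79  79  79  78  72  60  51  48  49]
 [ 47  50  64  75  79  78  77  76  77  79  80  80  78  74  66  61  58  56]
 [ 46  50  64  75  79  79  77  76  77  79  80  80  78  76  74  76  75  68]
 [ 45  49  62  73  78  79  77  76  77  79  79  79  78  77  80  86  86  77]
 [ 46  45  56  68  76  78  77  75  77  79  80  78  75  73  77  84  85  76]
 [ 48  42  49  61  72  77  76  75  77  79  78  76  71  65  66  71  72  68]
 [ 56  42  43  51  63  69  73  73  75  75  
[... 983 characters left out ...]
 64  64  35  17  57  93]
 [ 59  72  66  44  46  56  61  65  63  64  54  59  62  49  24   8  18  83]
 [ 43  53  46  45  50  51  56  58  60  63  60  56  55  38  16  12   6  85]
 [ 38  31  33  38  48  51  55  54  57  66  60  55  54  34   8   9   7  71]
 [ 39  31  30  30  46  54  56  55  53  56  56  55  48  26   9   9   8  49]
 [ 39  31  31  20  33  51  55  58  52  52  56  48  26  12   4  11   7  82]
 [ 40  32  35  20  11  23  31  42  41  45  55  43  18   8   6   3  13  64]
 [ 45  45  49  28   7   8   4  18  18  40  52  43  18   7   8   2  36  85]
 [ 50  47  49  28   4   7   5  10   4  27  33  26  11   2   4  36  65  95]
 [ 48  48  47  33  10   4   4   8   5  11  11   9   6  25  41  61  71  94]]
```

move_arm(
  plan=[0, 0, -0.8, 0, 0, 0, 0, 0, -1.4, 0, 0, 0, 0, 0, -1.64, 0, 0, 0, 0, 0, -1.64, 0, 0, 0],
)

```text
time_s: 3.95
eef_pos: [0.5472, -0.3108, 0.0498]
eef_rot: [0.0, 0.03, 1.0, -0.0]
wrist_force: [-0.3, -0.2, -0.8]
opening: 0.586
grasp_force: 0.0
```

move_arm(
  plan=[0, 0, 0, 0, 0, 0, 0, 0, 0, 0, 0, 0, 0, 0, 0, 0, 0, 0, 0, 0, 0, 0, 0, 0, 0, 0, 0, 0, 0, 0],
  grip=10,
)

```text
time_s: 4.58
eef_pos: [0.5479, -0.3113, 0.051]
eef_rot: [0.001, 0.03, 1.0, -0.001]
wrist_force: [-0.2, -0.2, 6.0]
opening: 0.175
grasp_force: 59.1
```

Run:
```python
from fit import *
Ct,Cs=cam('top'),cam('scene')
a=lambda P:(P.round(4)[[0,-1],:2].tolist(),round(float(np.arctan2(*(P[0]-P[-1])[[1,0]])),3))
t=np.load('pics/topavg.npy').sum(2)/3
rows=range(223,231); xs=[]
for v in rows:
    s=t[v,245:251]; k=1+np.argmin(s[1:4]); y0,y1,y2=s[k-1:k+2]; xs.append(245+k+.5*(y0-y2)/(y0-2*y1+y2))
print(np.round(xs,2)); c=np.polyfit(rows,xs,1)
for z in(.082,.089): print('top',a(px2w(Ct,[(np.polyval(c,v),v) for v in(223,230)],z)))
t=np.load('pics/sceneavg.npy').sum(2)/3; rows=range(179,186); xs=[]
for v in rows:
    u0=int(round(371+(v-179)*.55)); s=80-t[v,u0-2:u0+3]; s=np.clip(s-s.min(),0,None); xs.append((s*np.arange(u0-2,u0+3)).sum()/s.sum())
print(np.round(xs,2)); c=np.polyfit(rows,xs,1)
for z in(.082,.089): print('scene',a(px2w(Cs,[(np.polyval(c,v),v) for v in(186,179)],z)))
o=ctrl.get_obs();print(o['eef_pos'],o['eef_rot'],o['wrist_force'],o['torque'])
```

```text
[246.64 246.98 246.83 246.89 247.02 247.   247.03 246.8 ]
top ([[0.5186, 0.1476], [0.5019, 0.1467]], 0.057)
top ([[0.5178, 0.1464], [0.5012, 0.1455]], 0.057)
[370.73 371.78 372.77 373.28 373.19 373.71 374.35]
scene ([[0.5197, 0.1496], [0.4931, 0.1452]], 0.163)
scene ([[0.5251, 0.1474], [0.4988, 0.1431]], 0.163)
[ 0.54791934 -0.31132911  0.0510483 ] [ 1.12415141e-03  2.98903846e-02  9.99552145e-01 -9.00559411e-04] [-0.5044498  -0.35618775  5.56924394] [ 0.12924238  0.05206793 -0.00385877]
```

move_arm(
  plan=[0, 0, 0.1, 0, 0, 0, 0, 0, 0.4, 0, 0, 0, 0, 0, 1, 0, 0, 0, 0, 0, 2, 0, 0, 0, 0, 0, 2.6, 0, 0, 0, 0, 0, 2.6, 0, 0, 0, 0, 0, 2.6, 0, 0, 0],
)

```text
time_s: 5.55
eef_pos: [0.5463, -0.31, 0.1783]
eef_rot: [-0.001, 0.03, 1.0, 0.0]
wrist_force: [-0.5, -0.1, -0.8]
opening: 0.179
grasp_force: 58.5
```

move_arm(
  plan=[0, 0.6, 0, 0, 0, 0, -0.1, 1.6, 0, 0, 0, 0.03, -0.2, 2.7, 0, 0, 0, 0.06, -0.3, 3.8, 0, 0, 0, 0.09, -0.4, 4.9, 0, 0, 0, 0.12, -0.5, 6, 0, 0, 0, 0.15, -0.6, 7.1, 0, 0, 0, 0.15, -0.7, 8.1, 0, 0, 0, 0.15, -0.7, 8.8, 0, 0, 0, 0.15, -0.7, 9.08, 0, 0, 0, 0.15],
)

```text
time_s: 6.8
eef_pos: [0.5104, 0.1452, 0.1775]
eef_rot: [-0.002, -0.046, 0.999, 0.0]
wrist_force: [-0.1, -0.3, -1.9]
opening: 0.181
grasp_force: 58.7
```

move_arm(
  plan=[0, 0, 0, 0, 0, 0, 0, 0, -0.3, 0, 0, 0, 0, 0, -0.5, 0, 0, 0, 0, 0, -0.5, 0, 0, 0],
)

```text
time_s: 7.3
eef_pos: [0.5109, 0.1426, 0.1525]
eef_rot: [-0.002, -0.044, 0.999, -0.0]
wrist_force: [-0.8, -0.5, -1.5]
opening: 0.18
grasp_force: 58.7
```

Run:
```python
from h import *
o=ctrl.get_obs();print(o['eef_pos'],o['eef_rot'],o['wrist_force'],o['torque'],o['q'])
p=o['eef_pos']; out=[]
for n in('top','scene'):
    C=cam(n); print(n,w2px(C,[[p[0],p[1],p[2]-.035],[*p[:2],.089]]).round(1).tolist())
    b=(228,200,278,250) if n=='top' else (345,145,395,195)
    q=C[0][b[1]:b[3],b[0]:b[2]]; out.append(cv2.resize(np.clip(q*1.6,0,255).astype(np.uint8),(400,400),interpolation=cv2.INTER_CUBIC))
cv2.imwrite('pics/over.png',np.hstack(out)[:,:,::-1])
```

```text
[0.51088754 0.1425533  0.15254452] [-1.64119740e-03 -4.44064649e-02  9.99012196e-01 -6.05006069e-05] [-0.84311642 -0.46852646 -1.50186378] [0.03457063 0.03057412 0.02894391] [ 4.82137552e-02  1.70403321e-01  1.78841805e+00 -1.17112851e-04
  1.18605412e+00 -1.61138070e+00]
top [[246.3, 224.5], [248.3, 225.9]]
scene [[373.1, 175.6], [372.1, 182.3]]
```

View pics/over.png

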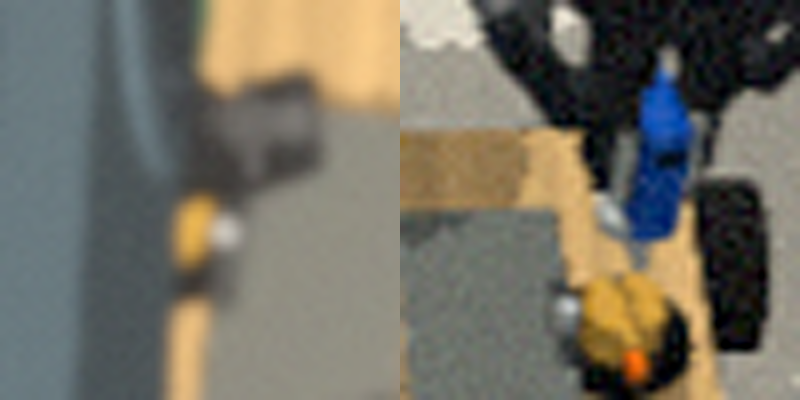

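The tip sits just above the head in scene (about 374,177), with the slot line visible below it. I'll descend by feel.

move_arm(
  plan=[0.02, 0.01, -0.25, 0, 0, 0, 0.02, 0.01, -0.5, 0, 0, 0, 0.02, 0.01, -0.55, 0, 0, 0, 0.02, 0.01, -0.6, 0, 0, 0, 0.02, 0.01, -0.62, 0, 0, 0, 0.02, 0.01, -0.62, 0, 0, 0],
)

```text
time_s: 8.15
eef_pos: [0.5131, 0.144, 0.1235]
eef_rot: [0.0, -0.045, 0.999, 0.0]
wrist_force: [-0.3, 0.8, -0.7]
opening: 0.181
grasp_force: 58.7
```

```bash
cat > o.py <<'E'
from h import *
o=ctrl.get_obs(); n=o['eef_rot']
print(round(o['time_s'],2),o['eef_pos'].round(4),'yaw',round(float((2*np.arctan2(n[2],n[1])-np.pi)%(2*np.pi)),4),'F',o['wrist_force'].round(2),'T',o['torque'].round(3),'grip',round(o['grasp_force'],1),o['opening'].round(3))
E
python3 o.py
```

```text
Traceback (most recent call last):
  File "o.py", line 3, in <module>
    print(round(o['time_s'],2),o['eef_pos'].round(4),'yaw',round(float((2*np.arctan2(n[2],n[1])-np.pi)%(2*np.pi)),4),'F',o['wrist_force'].round(2),'T',o['torque'].round(3),'grip',round(o['grasp_force'],1),o['opening'].round(3))
                                                                                                                                                                                                             ^^^^^^^^^^^^^^^^^^
AttributeError: 'float' object has no attribute 'round'
```

move_arm(
  plan=[0, 0, -0.02, 0, 0, 0, 0, 0, -0.04, 0, 0, 0, 0, 0, -0.06, 0, 0, 0, 0, 0, -0.06, 0, 0, 0],
)

```text
time_s: 8.65
eef_pos: [0.5128, 0.144, 0.1202]
eef_rot: [-0.0, -0.045, 0.999, -0.0]
wrist_force: [-0.4, -0.4, -1.2]
opening: 0.177
grasp_force: 58.7
```

```bash
sed -i "s/,o\['opening'\].round(3)//" o.py; python3 o.py
```

```text
8.65 [0.5128 0.144  0.1202] yaw 0.0902 F [-0.39 -0.43 -1.24] T [-0.047  0.026  0.016] grip 58.7
```

move_arm(
  plan=[0, 0, -0.02, 0, 0, 0, 0, 0, -0.04, 0, 0, 0, 0, 0, -0.05, 0, 0, 0, 0, 0, -0.05, 0, 0, 0],
)

```text
time_s: 9.15
eef_pos: [0.5129, 0.144, 0.1177]
eef_rot: [-0.0, -0.045, 0.999, 0.0]
wrist_force: [0.5, -0.1, -0.6]
opening: 0.185
grasp_force: 58.7
```

```bash
python3 o.py
```

```text
9.15 [0.5129 0.144  0.1177] yaw 0.0902 F [ 0.49 -0.09 -0.57] T [-0.022  0.016 -0.034] grip 58.7
```

move_arm(
  plan=[0, 0, 0, 0, 0, -0.06, 0, 0, 0, 0, 0, -0.14, 0, 0, 0, 0, 0, -0.22, 0, 0, 0, 0, 0, -0.3, 0, 0, 0, 0, 0, -0.3],
)

```text
time_s: 9.78
eef_pos: [0.513, 0.144, 0.1178]
eef_rot: [0.0, 0.104, 0.995, 0.0]
wrist_force: [1.3, -0.2, -1.0]
opening: 0.176
grasp_force: 58.6
```

```bash
python3 o.py
```

```text
9.78 [0.513  0.144  0.1178] yaw 6.0742 F [ 1.27 -0.18 -0.98] T [ 0.03  -0.046  0.08 ] grip 58.6
```

move_arm(
  plan=[0, 0, 0, 0, 0, -0.1, 0, 0, 0, 0, 0, -0.2, 0, 0, 0, 0, 0, -0.3, 0, 0, 0, 0, 0, -0.4, 0, 0, 0, 0, 0, -0.5, 0, 0, 0, 0, 0, -0.6, 0, 0, 0, 0, 0, -0.6],
)

```text
time_s: 10.65
eef_pos: [0.5126, 0.1432, 0.1178]
eef_rot: [-0.0, 0.393, 0.92, -0.001]
wrist_force: [-2.2, -4.7, 1.5]
opening: 0.178
grasp_force: 59.0
```

```bash
python3 o.py
```

```text
10.65 [0.5126 0.1432 0.1178] yaw 5.4759 F [-2.18 -4.74  1.53] T [-0.957  0.408  0.062] grip 59.0
```

move_arm(
  plan=[-0.008, -0.02, 0, 0, 0, -0.04, -0.008, -0.02, 0, 0, 0, -0.08, -0.008, -0.02, 0, 0, 0, -0.12, -0.008, -0.02, 0, 0, 0, -0.12],
)

```text
time_s: 11.15
eef_pos: [0.5124, 0.1428, 0.1178]
eef_rot: [-0.0, 0.447, 0.895, -0.0]
wrist_force: [-1.0, -2.6, 0.8]
opening: 0.181
grasp_force: 58.9
```

```bash
python3 o.py
```

```text
11.15 [0.5124 0.1428 0.1178] yaw 5.3563 F [-1.02 -2.65  0.8 ] T [-0.586  0.357  0.068] grip 58.9
```

move_arm(
  plan=[-0.006, -0.01, 0, 0, 0, -0.04, -0.006, -0.01, 0, 0, 0, -0.08, -0.006, -0.01, 0, 0, 0, -0.12, -0.006, -0.01, 0, 0, 0, -0.12],
)

```text
time_s: 11.65
eef_pos: [0.5122, 0.1425, 0.1178]
eef_rot: [-0.0, 0.5, 0.866, 0.0]
wrist_force: [-0.8, -2.6, 1.3]
opening: 0.179
grasp_force: 58.9
```

```bash
python3 o.py
```

```text
11.65 [0.5122 0.1425 0.1178] yaw 5.2358 F [-0.79 -2.6   1.33] T [-0.328  0.258  0.049] grip 58.9
```

move_arm(
  plan=[-0.006, -0.01, 0, 0, 0, -0.04, -0.006, -0.01, 0, 0, 0, -0.08, -0.006, -0.01, 0, 0, 0, -0.1, -0.006, -0.01, 0, 0, 0, -0.1],
)

```text
time_s: 12.15
eef_pos: [0.512, 0.1423, 0.1178]
eef_rot: [-0.0, 0.543, 0.84, 0.0]
wrist_force: [-1.0, 0.7, 0.5]
opening: 0.178
grasp_force: 58.8
```

```bash
python3 o.py
```

```text
12.15 [0.512  0.1423 0.1178] yaw 5.1347 F [-1.02  0.7   0.46] T [0.073 0.112 0.06 ] grip 58.8
```

move_arm(
  plan=[0, 0, 0, 0, 0, -0.04, 0, 0, 0, 0, 0, -0.08, 0, 0, 0, 0, 0, -0.08],
)

```text
time_s: 12.52
eef_pos: [0.5119, 0.1421, 0.1178]
eef_rot: [-0.0, 0.576, 0.817, 0.0]
wrist_force: [-1.3, 0.2, 0.2]
opening: 0.18
grasp_force: 58.8
```

```bash
python3 o.py
```

```text
12.53 [0.5119 0.1421 0.1178] yaw 5.0547 F [-1.27  0.23  0.15] T [0.036 0.247 0.045] grip 58.8
```

move_arm(
  plan=[0, 0, 0, 0, 0, -0.03, 0, 0, 0, 0, 0, -0.06, 0, 0, 0, 0, 0, -0.06],
)

```text
time_s: 12.9
eef_pos: [0.5118, 0.1421, 0.1178]
eef_rot: [-0.0, 0.601, 0.799, -0.0]
wrist_force: [-1.9, 0.6, 0.9]
opening: 0.18
grasp_force: 59.0
```

```bash
python3 o.py
```

```text
12.9 [0.5118 0.1421 0.1178] yaw 4.9931 F [-1.94  0.65  0.86] T [0.112 0.402 0.009] grip 59.0
```

move_arm(
  plan=[-0.006, 0, 0, 0, 0, -0.03, -0.006, 0, 0, 0, 0, -0.06, -0.006, 0, 0, 0, 0, -0.06],
)

```text
time_s: 13.28
eef_pos: [0.5116, 0.142, 0.1178]
eef_rot: [-0.0, 0.625, 0.781, 0.0]
wrist_force: [-1.4, 0.6, -0.0]
opening: 0.186
grasp_force: 59.0
```

```bash
python3 o.py;sleep 0; python3 o.py
```

```text
13.28 [0.5116 0.142  0.1178] yaw 4.9329 F [-1.36  0.59 -0.04] T [0.135 0.297 0.117] grip 59.0
13.28 [0.5116 0.142  0.1178] yaw 4.9329 F [-1.36  0.59 -0.04] T [0.135 0.297 0.117] grip 59.0
```

move_arm(
  plan=[-0.006, 0, 0, 0, 0, -0.02, -0.006, 0, 0, 0, 0, -0.04, -0.006, 0, 0, 0, 0, -0.04],
)

```text
time_s: 13.65
eef_pos: [0.5115, 0.142, 0.1178]
eef_rot: [0.0, 0.64, 0.768, 0.0]
wrist_force: [-0.2, 1.6, -0.6]
opening: 0.177
grasp_force: 58.8
```

```bash
python3 o.py
```

```text
13.65 [0.5115 0.142  0.1178] yaw 4.893 F [-0.17  1.58 -0.61] T [0.1   0.046 0.072] grip 58.8
```

move_arm(
  plan=[0, 0, 0, 0, 0, -0.02, 0, 0, 0, 0, 0, -0.04, 0, 0, 0, 0, 0, -0.04],
)

```text
time_s: 14.02
eef_pos: [0.5114, 0.1419, 0.1178]
eef_rot: [0.0, 0.656, 0.755, 0.0]
wrist_force: [0.3, 0.8, -0.4]
opening: 0.185
grasp_force: 58.8
```

```bash
python3 o.py
```

```text
14.03 [0.5114 0.1419 0.1178] yaw 4.853 F [ 0.29  0.84 -0.42] T [0.138 0.03  0.051] grip 58.8
```

move_arm(
  plan=[0, 0, 0, 0, 0, -0.02, 0, 0, 0, 0, 0, -0.04, 0, 0, 0, 0, 0, -0.05, 0, 0, 0, 0, 0, -0.05],
)

```text
time_s: 14.52
eef_pos: [0.5113, 0.1419, 0.1178]
eef_rot: [-0.0, 0.674, 0.738, -0.0]
wrist_force: [-2.1, -1.0, -0.3]
opening: 0.175
grasp_force: 58.8
```

```bash
python3 o.py
```

```text
14.53 [0.5113 0.1419 0.1178] yaw 4.8033 F [-2.09 -1.01 -0.29] T [0.028 0.082 0.069] grip 58.8
```

move_arm(
  plan=[-0.004, 0, 0, 0, 0, -0.02, -0.004, 0, 0, 0, 0, -0.04, -0.004, 0, 0, 0, 0, -0.05, -0.004, 0, 0, 0, 0, -0.05],
)

```text
time_s: 15.02
eef_pos: [0.5111, 0.1419, 0.1178]
eef_rot: [0.0, 0.693, 0.721, -0.0]
wrist_force: [-0.1, -0.1, -0.3]
opening: 0.18
grasp_force: 58.8
```

```bash
python3 o.py
```

```text
15.03 [0.5111 0.1419 0.1178] yaw 4.7533 F [-0.06 -0.13 -0.32] T [-0.023 -0.006  0.055] grip 58.8
```

move_arm(
  plan=[0, 0, 0, 0, 0, -0.02, 0, 0, 0, 0, 0, -0.04, 0, 0, 0, 0, 0, -0.05, 0, 0, 0, 0, 0, -0.05],
)

```text
time_s: 15.52
eef_pos: [0.5111, 0.1419, 0.1178]
eef_rot: [-0.0, 0.71, 0.704, -0.0]
wrist_force: [0.3, -1.0, 0.8]
opening: 0.181
grasp_force: 58.8
```

```bash
python3 o.py
python3 - <<'E'
from h import *
C=cam('scene'); save(C,'turn.png',(345,145,395,195),10)
E
```

```text
15.53 [0.5111 0.1419 0.1178] yaw 4.7033 F [ 0.26 -0.95  0.82] T [-0.091  0.097  0.121] grip 58.8
```

View pics/turn.png

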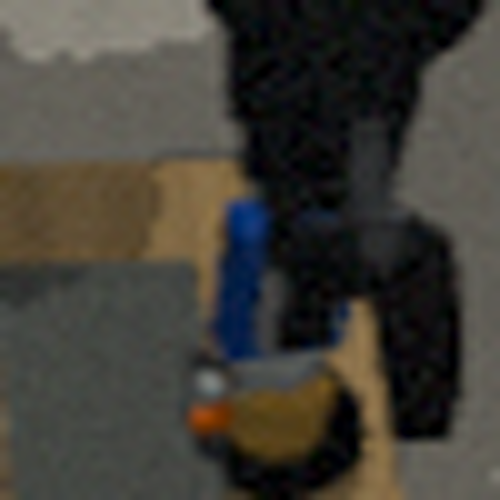

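The nose (210,415 in the crop) has turned and lies right beside the post (208,380), so it's at contact now. From here I take small steps.

move_arm(
  plan=[0, 0, 0, 0, 0, -0.02, 0, 0, 0, 0, 0, -0.04, 0, 0, 0, 0, 0, -0.04],
)

```text
time_s: 15.95
eef_pos: [0.511, 0.1419, 0.1178]
eef_rot: [-0.0, 0.724, 0.689, -0.0]
wrist_force: [-1.5, -0.8, 0.9]
opening: 0.181
grasp_force: 58.9
```

```bash
python3 o.py
```

```text
15.95 [0.511  0.1419 0.1178] yaw 4.6631 F [-1.47 -0.76  0.87] T [-0.139  0.285  0.087] grip 58.9
```

move_arm(
  plan=[0, 0, 0, 0, 0, -0.02, 0, 0, 0, 0, 0, -0.04, 0, 0, 0, 0, 0, -0.04],
)

```text
time_s: 16.32
eef_pos: [0.511, 0.142, 0.1177]
eef_rot: [-0.0, 0.738, 0.675, -0.0]
wrist_force: [-2.3, -0.9, 1.6]
opening: 0.179
grasp_force: 59.1
```

```bash
python3 o.py
```

```text
16.32 [0.511  0.142  0.1177] yaw 4.6231 F [-2.34 -0.95  1.6 ] T [-0.216  0.363  0.153] grip 59.1
```

move_arm(
  plan=[0, 0, 0, 0, 0, -0.01, 0, 0, 0, 0, 0, -0.025, 0, 0, 0, 0, 0, -0.025],
)

```text
time_s: 16.7
eef_pos: [0.511, 0.1419, 0.1178]
eef_rot: [-0.0, 0.746, 0.666, -0.0]
wrist_force: [-3.1, -0.9, 2.3]
opening: 0.181
grasp_force: 59.2
```

```bash
python3 o.py
```

```text
16.7 [0.511  0.1419 0.1178] yaw 4.5981 F [-3.06 -0.92  2.29] T [-0.238  0.52   0.127] grip 59.2
```

move_arm(
  plan=[0, 0, 0, 0, 0, -0.01, 0, 0, 0, 0, 0, -0.02, 0, 0, 0, 0, 0, -0.02],
)

```text
time_s: 17.08
eef_pos: [0.511, 0.1419, 0.1177]
eef_rot: [-0.0, 0.753, 0.658, -0.0]
wrist_force: [-3.6, -1.4, 3.3]
opening: 0.177
grasp_force: 59.2
```

```bash
python3 o.py
```

```text
17.07 [0.511  0.1419 0.1177] yaw 4.5782 F [-3.58 -1.36  3.27] T [-0.26   0.634  0.115] grip 59.2
```

move_arm(
  plan=[0, 0, 0, 0, 0, -0.01, 0, 0, 0, 0, 0, -0.02, 0, 0, 0, 0, 0, -0.02],
)

```text
time_s: 17.45
eef_pos: [0.511, 0.142, 0.1177]
eef_rot: [-0.0, 0.759, 0.651, -0.0]
wrist_force: [-3.4, -1.0, 2.7]
opening: 0.18
grasp_force: 59.3
```

```bash
python3 o.py
```

```text
17.45 [0.511  0.142  0.1177] yaw 4.5583 F [-3.36 -1.02  2.68] T [-0.248  0.788  0.162] grip 59.3
```

move_arm(
  plan=[-0.006, 0, 0, 0, 0, -0.01, -0.008, 0, 0, 0, 0, -0.02, -0.008, 0, 0, 0, 0, -0.02],
)

```text
time_s: 17.82
eef_pos: [0.5109, 0.1419, 0.1178]
eef_rot: [0.0, 0.766, 0.643, 0.0]
wrist_force: [-1.3, -1.3, 1.7]
opening: 0.18
grasp_force: 59.1
```

```bash
python3 o.py
```

```text
17.82 [0.5109 0.1419 0.1178] yaw 4.5382 F [-1.33 -1.32  1.72] T [-0.258  0.423  0.208] grip 59.1
```

move_arm(
  plan=[0, 0, 0, 0, 0, -0.012, 0, 0, 0, 0, 0, -0.012],
)

```text
time_s: 18.08
eef_pos: [0.5109, 0.142, 0.1178]
eef_rot: [0.0, 0.77, 0.638, 0.0]
wrist_force: [-2.1, -1.6, 0.6]
opening: 0.181
grasp_force: 59.0
```

```bash
python3 o.py
```

```text
18.07 [0.5109 0.142  0.1178] yaw 4.5262 F [-2.08 -1.56  0.56] T [-0.281  0.359  0.212] grip 59.0
```

move_arm(
  plan=[0, 0, 0, 0, 0, -0.012, 0, 0, 0, 0, 0, -0.012],
)

```text
time_s: 18.32
eef_pos: [0.5109, 0.1419, 0.1178]
eef_rot: [0.0, 0.774, 0.634, 0.0]
wrist_force: [-2.0, -1.3, 0.5]
opening: 0.182
grasp_force: 59.0
```

```bash
python3 o.py
```

```text
18.32 [0.5109 0.1419 0.1178] yaw 4.5142 F [-1.99 -1.3   0.55] T [-0.268  0.236  0.244] grip 59.0
```

move_arm(
  plan=[0, 0, 0, 0, 0, -0.012, 0, 0, 0, 0, 0, -0.012],
)

```text
time_s: 18.58
eef_pos: [0.5108, 0.1419, 0.1178]
eef_rot: [0.0, 0.777, 0.629, 0.0]
wrist_force: [-0.7, -2.5, 1.1]
opening: 0.18
grasp_force: 59.0
```

```bash
python3 o.py
```

```text
18.57 [0.5108 0.1419 0.1178] yaw 4.5022 F [-0.68 -2.48  1.1 ] T [-0.332  0.208  0.299] grip 59.0
```

move_arm(
  plan=[0, 0, 0, 0, 0, -0.008, 0, 0, 0, 0, 0, -0.008, 0, 0, 0, 0, 0, -0.008],
)

```text
time_s: 18.95
eef_pos: [0.5108, 0.1419, 0.1178]
eef_rot: [0.0, 0.78, 0.626, 0.0]
wrist_force: [-0.3, -1.8, -0.3]
opening: 0.178
grasp_force: 58.9
```

```bash
python3 o.py
```

```text
18.95 [0.5108 0.1419 0.1178] yaw 4.4944 F [-0.31 -1.8  -0.3 ] T [-0.328  0.126  0.361] grip 58.9
```

Firmly seated at Tz 0.36 (about 14 N). I'll relax the torque, then withdraw.

move_arm(
  plan=[0, 0, 0, 0, 0, 0.03, 0, 0, 0, 0, 0, 0.07, 0, 0, 0, 0, 0, 0.07],
)

```text
time_s: 19.32
eef_pos: [0.5108, 0.142, 0.1178]
eef_rot: [-0.0, 0.757, 0.653, 0.0]
wrist_force: [-0.6, -0.7, -0.9]
opening: 0.179
grasp_force: 58.9
```

```bash
python3 o.py
```

```text
19.32 [0.5108 0.142  0.1178] yaw 4.5646 F [-0.58 -0.7  -0.88] T [-0.303  0.128  0.044] grip 58.9
```

move_arm(
  plan=[0, 0, 0.06, 0, 0, 0.005, 0, 0, 0.14, 0, 0, 0.005, 0, 0, 0.3, 0, 0, 0.005, 0, 0, 0.7, 0, 0, 0.005, 0, 0, 1.2, 0, 0, 0.005, 0, 0, 1.2, 0, 0, 0.005],
)

```text
time_s: 20.08
eef_pos: [0.5125, 0.1422, 0.1804]
eef_rot: [0.002, 0.756, 0.655, 0.002]
wrist_force: [-0.5, 0.0, -0.6]
opening: 0.181
grasp_force: 59.2
```

```bash
python3 o.py
```

```text
20.07 [0.5125 0.1422 0.1804] yaw 4.5694 F [-0.52  0.03 -0.58] T [ 0.034 -0.009 -0.002] grip 59.2
```

move_arm(
  plan=[0, -0.6, 0, 0, 0, 0.16, 0.1, -1.6, 0, 0, 0, 0.33, 0.2, -2.6, 0, 0, 0, 0.5, 0.3, -3.7, 0, 0, 0, 0.67, 0.4, -4.8, 0, 0, 0, 0.84, 0.5, -5.9, 0, 0, 0, 1.01, 0.6, -7, 0, 0, 0, 1.18, 0.7, -8, 0, 0, 0, 1.35, 0.7, -8.8, 0, 0, 0, 1.52, 0.7, -9.06, 0, 0, 0, 1.654],
)

```text
time_s: 21.32
eef_pos: [0.5449, -0.3134, 0.1763]
eef_rot: [-0.001, 0.029, 1.0, 0.0]
wrist_force: [0.6, 0.3, -0.8]
opening: 0.18
grasp_force: 59.1
```

move_arm(
  plan=[0, 0, -0.4, 0, 0, 0, 0, 0, -1, 0, 0, 0, 0, 0, -1.5, 0, 0, 0, 0, 0, -1.9, 0, 0, 0, 0, 0, -2, 0, 0, 0, 0, 0, -2, 0, 0, 0, 0, 0, -2, 0, 0, 0],
)

```text
time_s: 22.2
eef_pos: [0.5465, -0.3115, 0.079]
eef_rot: [0.001, 0.03, 1.0, -0.001]
wrist_force: [0.3, -0.4, -0.5]
opening: 0.18
grasp_force: 59.2
```

```bash
python3 o.py
```

```text
22.2 [ 0.5465 -0.3115  0.079 ] yaw 6.2232 F [ 0.28 -0.42 -0.52] T [ 0.001 -0.024 -0.041] grip 59.2
```

move_arm(
  plan=[0.014, 0.008, -0.1, 0, 0, 0, 0.014, 0.008, -0.2, 0, 0, 0, 0.014, 0.008, -0.28, 0, 0, 0, 0.014, 0.008, -0.35, 0, 0, 0, 0.014, 0.008, -0.35, 0, 0, 0],
)

```text
time_s: 22.82
eef_pos: [0.5462, -0.3104, 0.0598]
eef_rot: [-0.0, 0.03, 1.0, 0.0]
wrist_force: [-0.6, -0.3, -1.0]
opening: 0.18
grasp_force: 59.2
```

```bash
python3 o.py
```

```text
22.82 [ 0.5462 -0.3104  0.0598] yaw 6.2234 F [-0.56 -0.35 -1.03] T [-0.03   0.018 -0.011] grip 59.2
```

move_arm(
  plan=[0, 0, -0.08, 0, 0, 0, 0, 0, -0.15, 0, 0, 0, 0, 0, -0.18, 0, 0, 0, 0, 0, -0.18, 0, 0, 0],
)

```text
time_s: 23.32
eef_pos: [0.5465, -0.3107, 0.0513]
eef_rot: [0.0, 0.03, 1.0, -0.0]
wrist_force: [-0.2, -0.6, -1.1]
opening: 0.184
grasp_force: 59.4
```

```bash
python3 o.py
```

```text
23.32 [ 0.5465 -0.3107  0.0513] yaw 6.2234 F [-0.24 -0.65 -1.06] T [-0.008 -0.017  0.01 ] grip 59.4
```

move_arm(
  plan=[0, 0, -0.02, 0, 0, 0, 0, 0, -0.03, 0, 0, 0, 0, 0, -0.03, 0, 0, 0],
)

```text
time_s: 23.7
eef_pos: [0.5466, -0.3107, 0.0511]
eef_rot: [0.0, 0.03, 1.0, -0.0]
wrist_force: [-3.0, 2.2, 7.7]
opening: 0.179
grasp_force: 60.5
```

```bash
python3 o.py
```

```text
23.7 [ 0.5466 -0.3107  0.0511] yaw 6.2235 F [-2.99  2.24  7.75] T [0.418 0.59  0.033] grip 60.5
```

Home by feel: contact at the original height. I release and retreat.

move_arm(
  plan=[0, 0, 0.02, 0, 0, 0, 0, 0, 0.02, 0, 0, 0, 0, 0, 0.02, 0, 0, 0, 0, 0, 0.02, 0, 0, 0],
  grip=50,
)

```text
time_s: 24.2
eef_pos: [0.5464, -0.3106, 0.0506]
eef_rot: [-0.0, 0.03, 1.0, 0.0]
wrist_force: [-0.3, 0.0, -0.9]
opening: 0.585
grasp_force: 0.0
```

move_arm(
  plan=[0, 0, 0.3, 0, 0, 0, 0, 0, 1, 0, 0, 0, 0, 0, 2, 0, 0, 0, 0, 0, 3, 0, 0, 0, -0.8, -1, 3.3, 0, 0, 0, -1.8, -2, 3.3, 0, 0, 0, -2.8, -3, 3.3, 0, 0, 0, -3.5, -4, 3.3, 0, 0, 0, -3.5, -4, 3.3, 0, 0, 0],
)

```text
time_s: 25.32
eef_pos: [0.3688, -0.5136, 0.2171]
eef_rot: [0.0, 0.032, 0.999, -0.001]
wrist_force: [0.5, 0.7, -0.7]
opening: 0.585
grasp_force: 0.0
```

```bash
python3 o.py
python3 - <<'E'
from h import *
C=cam('scene');T=cam('top')
f=lambda im,b:cv2.resize(np.clip(im[b[1]:b[3],b[0]:b[2]]*1.5,0,255).astype(np.uint8),(390,390),interpolation=cv2.INTER_CUBIC)
A=np.hstack([f(C[0],(185,190,245,250)),f(C[0],(360,174,388,202))])
cv2.imwrite('pics/end.png',A[:,:,::-1])
E
```

```text
25.32 [ 0.3688 -0.5136  0.2171] yaw 6.2192 F [ 0.51  0.73 -0.74] T [-0.007 -0.036  0.037] grip 0.0
```

View pics/end.png

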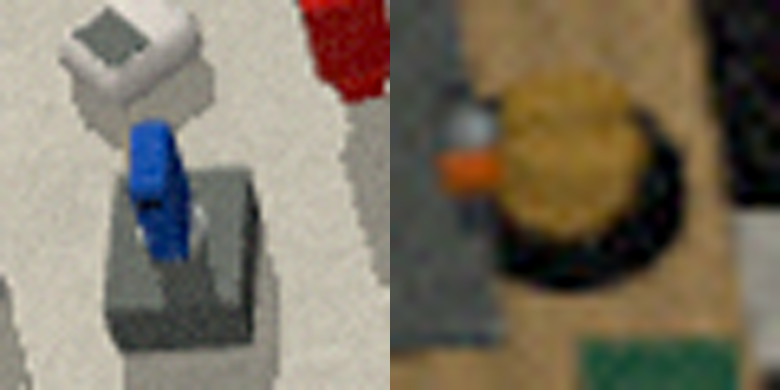

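The key stands upright in the stand (around 155,190 in the left half of the crop). The nose (470,170) sits against the post, which has moved back from about (475,145) to (470,125).

```bash
python3 -c "
from bench import ctrl
print(ctrl.hand_in())"
```

```text
the job is handed in; nothing more can be done
None
```

The lock is turned and seated firmly (about 14 N on the stop post, estimated from wrist torque) with the post held back, the blue key is back upright and home in its stand, and the job is handed in at about 25 s; the hand-in gave no verdict.

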